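# Seat the plate in the scent pot and hold its bayonet lid half-turned

## Robot

A 7-joint arm with a two-finger parallel gripper is mounted at the origin on the work surface. World frame = base frame: x ahead of the robot, y to its left, z up, the work surface at z = 0. Lengths are in m, angles in rad, forces in N, time in s.
With the tool pointing down it reaches from about 0.4 to 0.875 m from the base axis. Payload 19.3 kg.
Tool frame: the origin (TCP) lies midway between the tips of the shut fingers; the grasp point (between the pads) lies 19 mm behind it; x points along the fingers, y is the direction in which the jaws open and shut, and the axes are right-handed (so a half turn about x gives the same grasp; the last joint's range is limited). The gripper opens to 85 mm and grips with 20 to 120 N. Pads are 22 mm wide; open, the fingers measure 114 mm over their backs; the gripper's body (76 mm by 85 mm) begins 54 mm behind the grasp point. The pads swing forward as they close: fully open they stand 13 mm farther back than shut.
Start: joints at [1.278, 0.521, -0.036, 1.599, 0.021, 1.021, -0.113], TCP at [0.138, -0.61, 0.231] pointing down, gripper open.
Joint ranges: [-2.91, 2.91], [-0.3, 2.13], [-1.5, 1.42], [0.17, 2.43], [-1.26, 4.41], [0.16, 1.93], [-2.52, 2.52]. Speed limits (rad/s): [1.89, 1.89, 2.39, 2.39, 3.01, 3.01, 3.01].

## Interface

Orientations are given as [roll, pitch, yaw] about the fixed x, y, z axes, in that order (R = Rz(yaw) Ry(pitch) Rx(roll)).
In Python, from workcell import bot gives the robot as it stands. The module is installed in compiled form; this text tells all that it offers.
- The arm moves only by the tool servo_tool, never from a script. Its argument "targets" is a list of rows, each an object of numbers: "x", "y", "z": the shift along the tool's x, y, z as a fraction of full scale; "wx", "wy", "wz": the turn, a rotation vector about the tool's x, y, z as a fraction of full scale. A call has 1 to 12 rows; each row is the pose to reach, as a shift and turn from the pose measured when the call began, along the tool's axes at that moment, turning the shorter way round; what a row does not reach only later rows make up. Full scale, the value 1, is 40 cm for a shift and 360 degrees for a turn. A row lasts 1/8 s, in which the tool goes at most 62.5 mm and 10.7 degrees, less where a joint would pass 70% of its speed; a pose out of reach is approached as far as the arm can. A call with a number of a shift or a turn outside -1 to 1 is refused whole. A call with a gripper value outside its range is refused whole. "grip" is the gripper command: -1 is shut, 1 is fully open, values between are in proportion, set as the call begins (left out, the last holds). The fingers move at their own pace and stop on an object; "squeeze" is the grip in N (left out, the last holds). Time passes only in rows, so rows that repeat a pose let the fingers close. It gives the time, the measured TCP pose, the force and the opening at its end, in the units of the state.
- bot.observe(): the state, without advancing time (a new reading comes with each control period).
- bot.grab_frame(name): name is "scene" or "top" or "wrist"; returns (picture, depth): 400x640x3 uint8, red, green, blue; 400x640 float32, m along the optical axis (not along the pixel's ray), 0 where there is no reading.
- bot.get_calibration(name): a dict with "intrinsics" (3x3 intrinsics, pixels), "k1" (the pictures are not rectified: a ray, as slopes to the right and down, at radius r is drawn at 1 + k1 r^2 times it, then the intrinsics apply), "R" (3x3) and "t" (3): a world point X has camera coordinates R X + t. Camera axes: x right, y down, z forward; pixel columns grow to the right and rows downward; lengths in m; the calibration is good to about 2 mm. A picture is of the moment at which its call begins: read the wrist's pose just before it. get_calibration takes no time and is no camera call; for the wrist camera it gives the pose at the moment of the call.
- bot.job_done(): hands the job in, once; it reports no verdict.
Trained networks look in the newest picture that a camera, given by its name, has taken for a name from the list of things; names that differ only in an ending like _2 or _b are one class to them, and where a whole thing is asked for, a point or a joint stands for the part that bears it (a point fixed in the world has none). Each returns a list of dicts, best first, with "confidence" (0 to 1); they miss things now and then, are a little off and sometimes report something else, mostly with a low value. They report only what shows in the picture. A call takes as long as a camera call. They do not tell look-alikes from the thing itself.
- bot.trace(camera, target): "mask" (400x640 bool, what is visible of it) and "pixel" ([column, row] in pixels, amid what is visible of it).
The state is a dict: "clock": time; "qpos": joint angles; "qd": joint speeds; "joint_efforts": joint torques, N m; "position": TCP position; "tool_rot": TCP orientation; "force": force on the tool from outside, world axes, zero at the start; "moment": the same for the moment, N m; "grip_width": finger opening in m.
Only numpy, scipy, OpenCV 4.12 (cv2) and the standard library are available. Lean on these libraries where they do the work, as an engineer would, in place of code of your own. Each camera call takes 0.05 s, during which the arm holds its last target. There are 200 camera calls.

## Task

Close up the scent pot on the shelf for me: lower the perforated plate into its mouth by the stem and press it down until it sits level on the ledge, then put the lid in with its two lugs through the slots, push it down against the sprung seal and turn it clockwise half-way to its lock, about 40 degrees, stopping well short of the click. Finish while still gripping the lid there, held half-turned and not locked, so that I can check the seal all round; leave the other things on the shelf where they are.

Things in the scene. Friction and masses are not known exactly. Their poses are not given: they have to be found in the camera images.
- pot: the scent pot: round, white plastic, grey inside, 92 mm across, 72 mm high to its rim, fixed to the shelf by two screw ears (66 mm out) in line with its slots. Origin: centre of its underside on the shelf, z up. Its mouth is a bore 61 mm across with a 6 mm thick lip (66 to 72 mm above the shelf). The two slots in the lip lie on its +x and -x axes; alike when turned 180 degrees
- pot_slot (a point): middle of one slot in the lip, at rim height, 33 mm from the pot's axis along its +x (the other is opposite). Slots are about 17 mm wide and reach out to 36 mm from the axis; a broad upright rib on the pot's outside marks each
- pot_half (a point): the half-way mark, the taller of the thin ribs on the pot's outside: 40 degrees clockwise (seen from above) from the slot, 46 mm from the axis, at rim height. The track for the lugs under the lip runs clockwise only. At about 76 degrees a lug springs up into the lock pocket (the click); a stop follows at 85 degrees and the short rib stands at 80. A like set serves the other slot
- pot_ledge (a point): point on the pot's axis at the level of the inner ledge, 48 mm above the shelf (24 mm below the rim), on which the plate sits; the bore above it is 61 mm across
- seal (a joint): the dark sprung sealing ring round the pot's rim (75 to 87 mm across): how far it is pressed down, in m; 0 = free, standing 7 mm above the rim (79 mm above the shelf), 0.007 = down level with the rim. It pushes the lid up with about 2 N at 0 and 9 N at 0.007
- plate: the perforated plate: aluminium disc 56 mm across, 4 mm thick, with a round stem 10 mm in diameter standing on its centre, 55 mm high in all, about 90 g. Origin: centre of the disc's underside, z up along the stem. Starts lying loose on the shelf, stem up. Once seated, the stem's top stands 103 mm above the shelf, clear of rim and seal, and goes into the hollow lid
- plate_stem (a point): the place to hold the plate: on the stem's axis, 44 mm above the plate's underside (11 mm below the stem's top)
- lid: the bayonet lid, white plastic, about 140 g, alike when turned 180 degrees. Origin: centre of its underside, z up. Starts standing on its skirt on the shelf. With the origin 61 mm above the shelf its lugs, below the lip, just touch the lip from underneath; right down, flange on rim, it is 57.5 mm above the shelf: turn it between these heights. Hollow inside (20 mm hole) to take the plate's stem
- lid_grip (a point): centre of the lid's grip bar, on the lid's axis, 40 mm above its underside; axes as the lid's. The bar is 62 mm long along x, 28 mm wide along y, from 19.5 to 59.5 mm above the underside; it stands on a round flange 86 mm across (14.5 to 19.5 mm up)
- lid_lug (a point): outer end of one of the lid's two lugs, on its +x axis, 34 mm from the lid's axis, 2.5 mm above the underside; the other is opposite, both in line with the grip bar. Lugs are 12 mm wide, 5 mm high, at the foot of a round skirt 56 mm across and 14.5 mm high below the flange
- switch_board: bystander: green plastic toggle switch board, 70 x 125 x 22 mm with three steel toggles, 46 mm high; origin at the centre of its underside
- roller: bystander: beech cylinder 48 mm in diameter turning in a beech frame 60 x 118 mm, 56 mm high; origin at the centre of its underside
- dome: bystander: clear glass dome paperweight, 76 mm across, 40 mm high; origin at the centre of its underside
- spinner_coin: bystander: aluminium spinner coin, 52 mm across, 9 mm high, lying flat; origin at the centre of its underside
- bumpy_disc: bystander: pink hard silicone disc with bumps, 84 mm across, 13 mm high; origin at the centre of its underside
- chip_tray: bystander: small beech tray of cedar chips, 85 x 110 x 28 mm; origin at the centre of its underside
- egg_cup: bystander: turned beech egg in its cup, 50 mm across, 71 mm high; origin at the centre of its underside
Things that resemble listed ones, but are neither listed nor needed, are in the scene too. Leave any pink or yellow look-alike of the lid alone.

How it is judged:
On the way, in this order (a step that is already met when the one before it is completed fails the run):
1. the plate is pressed down (more than 3 N) and sits level on the ledge in the pot (z of plate in the frame of pot_ledge between -0.0025 and 0.0015 m and horizontal distance between plate and pot_ledge below 0.004 m and angle between plate's own z axis and vertical below 0.04 rad and contact force between plate and pot above 3 N), for 0.2 s.
2. the lid is in, its lugs down through the slots and below the lip, the plate still level under it (z of lid in the frame of pot below 0.062 m and horizontal distance between lid and pot below 0.004 m and angle between lid's own z axis and vertical below 0.06 rad and angle between the x axis of lid and the x axis of pot, either way round below 0.2 rad and distance between plate and pot_ledge below 0.004 m), for 0.1 s.
At the end, for the whole second after the job is handed in: the lid sits level in the pot with its lugs under the lip, turned 30 to 50 degrees clockwise from the slots (half-way, not locked), the seal pressed down by at least 2 mm, the plate level on its ledge beneath, and the gripper still gripping the lid (more than 2 N) and still (angle between the x axis of lid and the x axis of pot, either way round between 0.5236 and 0.8727 rad and z of lid in the frame of pot between 0.0555 and 0.0625 m and horizontal distance between lid and pot below 0.004 m and angle between lid's own z axis and vertical below 0.06 rad and value of joint seal above 0.002 m and contact force between the fingers and lid above 2 N and linear speed of lid below 0.02 m/s and distance between plate and pot_ledge below 0.004 m and angle between plate's own z axis and vertical below 0.04 rad); the arm keeps its last pose, push and grip.
It fails at once if the lid is turned into its lock click (angle between the x axis of lid and the x axis of pot, either way round above 1.2 rad and horizontal distance between lid and pot below 0.006 m and z of lid in the frame of pot below 0.068 m).
It fails at once if another thing on the shelf is pushed out of its place (more than 20 mm) (distance of any of switch_board, roller, dome, spinner_coin, bumpy_disc, chip_tray, egg_cup from where it was at the start of the episode above 0.02 m).
It also fails if it takes over 64 s, if anything falls off the work surface, if the arm or the gripper's body presses on something with over 40 N, if the wrist force passes 120 N, or if a joint passes its speed limit or range.

## Working session

There is one attempt and no reset: what is moved stays moved. The work goes in short steps, Python scripts to look and compute and a tool call to move; the robot and the scene stay as the last step left them, time stands still between calls to the robot, and variables do not carry over. Pictures are saved under pics/ and viewed, on a budget of 10 in all, crops included, one or two more only if the job needs it, and the job is handed in when it is done.

Besides the shell and the picture viewer there is one more tool, called after ">>>" as name(argument=value, ...), one argument or row to a line, values as JSON. servo_tool: Moves the arm, as the interface text tells. Shift numbers are shares of 40 cm and turn numbers shares of 360 degrees, none past 1 either way. Its arguments: {"type":"object","properties":{"targets":{"type":"array"},"grip":{"type":"number"},"squeeze":{"type":"number"}},"required":["targets"]}

```bash
mkdir -p pics
cat > h.py <<'E'
import numpy as np, cv2
from workcell import bot
from scipy.spatial.transform import Rotation as Ro
def cloud(name, depth, cal=None):
    c=cal or bot.get_calibration(name);K=np.array(c["intrinsics"]);k1=c["k1"]
    v,u=np.mgrid[0:400,0:640]
    x=(u-K[0,2])/K[0,0];y=(v-K[1,2])/K[1,1]
    a,b=x.copy(),y.copy()
    for _ in range(8):
        s=1+k1*(a*a+b*b);a,b=x/s,y/s
    P=np.stack([a*depth,b*depth,depth],-1)
    R=np.array(c["R"]);t=np.array(c["t"])
    W=(P-t)@R
    W[depth<=0]=np.nan
    return W
def save(n,img): cv2.imwrite("pics/"+n,img[:,:,::-1])
def st():
    s=bot.observe();print({k:np.round(s[k],4).tolist() for k in("clock","qpos","position","tool_rot","force","moment","grip_width")});return s
E
python3 - <<'E'
from h import *
st()
for n in("top","scene"):
    im,d=bot.grab_frame(n);save(n+"0.png",im);W=cloud(n,d);np.save(n+"0.npy",W)
    for t in("pot","plate","lid","seal"):
        for r in bot.trace(n,t):
            m=r["mask"];p=r["pixel"];w=W[m]
            print(n,t,round(r["confidence"],2),np.round(p).tolist(),m.sum(),np.round(np.nanmedian(w,0),3),"zmax",np.round(np.nanpercentile(w[:,2],98),3))
E
```

```text
{'clock': 0.0, 'qpos': [1.2778, 0.522, -0.0363, 1.6, 0.0212, 1.0211, -0.1128], 'position': [0.138, -0.6092, 0.2307], 'tool_rot': [-1.4828, 1.5696, 1.8816], 'force': [0.5965, 0.6967, 0.4241], 'moment': [-0.0099, 0.0302, -0.017], 'grip_width': 0.0854}
top pot 0.58 [370.0, 207.0] 1258 [ 0.511 -0.067  0.053] zmax 0.081
top plate 0.69 [434.0, 220.0] 336 [ 0.476 -0.223  0.004] zmax 0.056
top lid 0.93 [310.0, 200.0] 877 [0.526 0.092 0.021] zmax 0.062
top lid 0.92 [169.0, 201.0] 948 [0.539 0.447 0.021] zmax 0.062
top lid 0.78 [199.0, 235.0] 892 [0.452 0.365 0.021] zmax 0.062
top lid 0.64 [258.0, 210.0] 856 [0.507 0.228 0.021] zmax 0.063
top lid 0.2 [284.0, 273.0] 874 [0.35  0.167 0.008] zmax 0.015
scene pot 0.72 [290.0, 235.0] 1139 [ 0.525 -0.083  0.052] zmax 0.082
scene plate 0.8 [250.0, 265.0] 233 [ 0.482 -0.228  0.006] zmax 0.049
scene plate 0.6 [290.0, 232.0] 1089 [ 0.527 -0.082  0.053] zmax 0.082
scene lid 0.84 [344.0, 184.0] 438 [0.519 0.222 0.029] zmax 0.063
scene lid 0.84 [323.0, 203.0] 496 [0.535 0.082 0.024] zmax 0.064
scene lid 0.68 [383.0, 156.0] 343 [0.551 0.438 0.024] zmax 0.064
scene lid 0.54 [353.0, 158.0] 376 [0.462 0.359 0.03 ] zmax 0.064
scene lid 0.34 [292.0, 231.0] 1090 [ 0.525 -0.083  0.053] zmax 0.082
scene seal 0.74 [292.0, 235.0] 219 [ 0.519 -0.072  0.079] zmax 0.083
scene seal 0.5 [296.0, 326.0] 1116 [ 0.734 -0.332  0.047] zmax 0.059
```

View pics/top0.png

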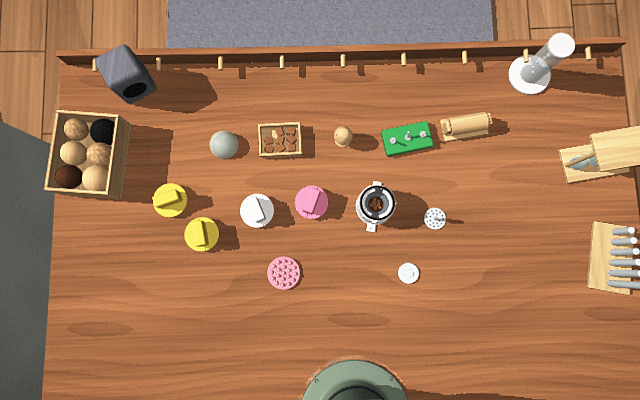

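View pics/scene0.png

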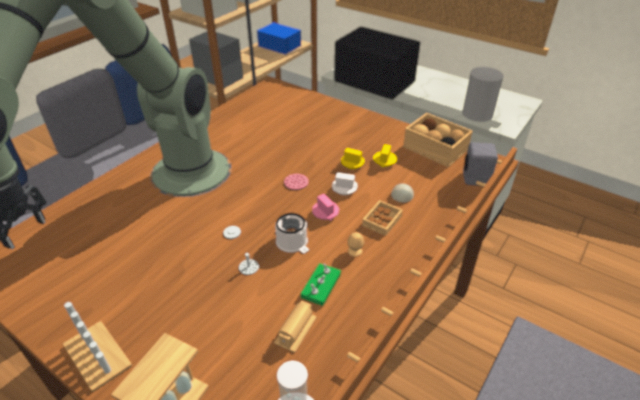

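The white disc-with-bar at top (258,210) is the real lid. The pink one at (310,202) and the yellow ones at (170,200) and (201,234) are look-alikes. The pot is at (377,204) with ears up and down in the image, and the plate is at (434,218). Next I confirm these in one enlarged crop and work out the rough geometry.

```bash
cat >> h.py <<'E'
def Rdown(psi):
    c,s=np.cos(psi),np.sin(psi)
    return np.array([[0,c,s],[0,s,-c],[-1,0,0]])
def cur():
    s=bot.observe();return np.array(s["position"]),Ro.from_euler("xyz",s["tool_rot"]).as_matrix(),s
def go(pos,psi_deg=None):
    """fractions of full scale to reach TCP pos with jaw axis at psi (mod 180 nearest)"""
    p,R,s=cur()
    now=np.degrees(np.arctan2(R[1,1],R[0,1]))
    if psi_deg is None: psi_deg=now
    d=R.T@(np.array(pos)-p)/0.4
    w=Ro.from_matrix(R.T@Rdown(np.radians(psi_deg))).as_rotvec()/(2*np.pi)
    print("now psi %.1f pos"%now,np.round(p,4),"| shift",np.round(d,4),"dist mm %.0f"%(np.linalg.norm(d)*400),"turn",np.round(w,4),"deg %.1f"%(np.linalg.norm(w)*360))
E
python3 - <<'E'
from h import *
im=cv2.imread("pics/top0.png")
cv2.imwrite("pics/crop.png",cv2.resize(im[170:250,150:460],None,fx=2.58,fy=2.58,interpolation=cv2.INTER_CUBIC))
W=np.load("top0.npy")
def sel(x,y,r,z0,z1):
    m=(np.hypot(W[...,0]-x,W[...,1]-y)<r)&(W[...,2]>z0)&(W[...,2]<z1);return W[m]
for n,(x,y,r,z0,z1) in dict(bar=(.507,.228,.05,.05,.07),rim=(.515,-.075,.06,.07,.09),ears=(.515,-.075,.085,.002,.02),stem=(.476,-.223,.045,.035,.07),disc=(.476,-.223,.04,.002,.008)).items():
    P=sel(x,y,r,z0,z1);m=(P.max(0)+P.min(0))/2
    u,s,v=np.linalg.svd(P[:,:2]-P[:,:2].mean(0))
    print(n,len(P),"mean",P.mean(0).round(4),"mid",m.round(4),"ax deg",np.degrees(np.arctan2(v[0,1],v[0,0])).round(1),s.round(3))
p,R,s=cur();print(R.round(3))
c=bot.get_calibration("wrist");Rc,t=np.array(c["R"]),np.array(c["t"]);C=-Rc.T@t
print("cam in tool",(R.T@(C-p)).round(4),"optical axis in tool",(R.T@Rc[2]).round(3),"right",(R.T@Rc[0]).round(3),c["intrinsics"],c["k1"])
go([.48,-.15,.30],90);go([.48,-.15,.30],0)
E
```

```text
bar 278 mean [0.5088 0.231  0.0583] mid [0.51   0.231  0.0577] ax deg -158.7 [0.296 0.134]
rim 496 mean [ 0.5125 -0.0692  0.0752] mid [ 0.5143 -0.0698  0.0774] ax deg -83.3 [0.626 0.608]
ears 403 mean [ 0.5063 -0.0705  0.0044] mid [ 0.5153 -0.0752  0.0101] ax deg 164.9 [0.98  0.872]
stem 19 mean [ 0.4779 -0.2241  0.0516] mid [ 0.478  -0.2245  0.0479] ax deg 159.7 [0.012 0.011]
disc 295 mean [ 0.4773 -0.224   0.0042] mid [ 0.4771 -0.2236  0.0049] ax deg -81.6 [0.305 0.294]
[[-0.     0.221 -0.975]
 [ 0.    -0.975 -0.221]
 [-1.    -0.    -0.   ]]
cam in tool [-0.1427  0.0012 -0.0712] optical axis in tool [ 0.959 -0.001  0.284] right [0.    1.    0.001] [[311.61453163   0.         316.6166029 ]
 [  0.         311.61453163 193.95227162]
 [  0.           0.           1.        ]] -0.02452516371675055
now psi -77.2 pos [ 0.1381 -0.6095  0.2313] | shift [-0.1718 -0.9317 -1.0874] dist mm 577 turn [-0.4646 -0.     -0.    ] deg 167.2
now psi -77.2 pos [ 0.1381 -0.6095  0.2313] | shift [-0.1718 -0.9317 -1.0874] dist mm 577 turn [-0.2146 -0.      0.    ] deg 77.2
```

View pics/crop.png

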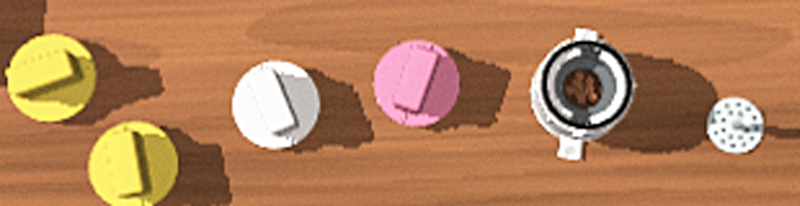

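White lid confirmed (crop (275,105)), with its bar at about 21°. The pot's ear axis is about -9°. I swing over to look from the wrist camera.

>>> servo_tool(
  targets=[
    {"x": -0.05, "y": -0.93, "z": -0.99, "wx": -0.46},
    {"x": -0.05, "y": -0.93, "z": -0.99, "wx": -0.46},
    {"x": -0.05, "y": -0.93, "z": -0.99, "wx": -0.46},
    {"x": -0.05, "y": -0.93, "z": -0.99, "wx": -0.46},
    {"x": -0.05, "y": -0.93, "z": -0.99, "wx": -0.46},
    {"x": -0.05, "y": -0.93, "z": -0.99, "wx": -0.46},
    {"x": -0.05, "y": -0.93, "z": -0.99, "wx": -0.46},
    {"x": -0.05, "y": -0.93, "z": -0.99, "wx": -0.46},
    {"x": -0.05, "y": -0.93, "z": -0.99, "wx": -0.46},
    {"x": -0.05, "y": -0.93, "z": -0.99, "wx": -0.46},
    {"x": -0.05, "y": -0.93, "z": -0.99, "wx": -0.46},
    {"x": -0.05, "y": -0.93, "z": -0.99, "wx": -0.46},
  ],
)

```text
$.targets[0]: bad value
```

Run:
```python
from h import *
st();go([.49,-.15,.25],90)
```

```text
{'clock': 0.5, 'qpos': [1.2778, 0.5214, -0.0363, 1.5995, 0.0212, 1.0211, -0.1128], 'position': [0.1381, -0.6095, 0.2313], 'tool_rot': [-1.6823, 1.5707, 1.682], 'force': [0.5832, -0.1251, 0.0309], 'moment': [-0.0236, -0.004, 0.0082], 'grip_width': 0.0857}
now psi -77.2 pos [ 0.1381 -0.6095  0.2313] | shift [-0.0468 -0.9261 -1.1118] dist mm 579 turn [-0.4646 -0.     -0.    ] deg 167.2
```

>>> servo_tool(
  targets=[
    {"x": -0.05, "y": -0.93, "z": -0.99, "wx": -0.46, "wy": 0, "wz": 0},
    {"x": -0.05, "y": -0.93, "z": -0.99, "wx": -0.46, "wy": 0, "wz": 0},
    {"x": -0.05, "y": -0.93, "z": -0.99, "wx": -0.46, "wy": 0, "wz": 0},
    {"x": -0.05, "y": -0.93, "z": -0.99, "wx": -0.46, "wy": 0, "wz": 0},
    {"x": -0.05, "y": -0.93, "z": -0.99, "wx": -0.46, "wy": 0, "wz": 0},
    {"x": -0.05, "y": -0.93, "z": -0.99, "wx": -0.46, "wy": 0, "wz": 0},
    {"x": -0.05, "y": -0.93, "z": -0.99, "wx": -0.46, "wy": 0, "wz": 0},
    {"x": -0.05, "y": -0.93, "z": -0.99, "wx": -0.46, "wy": 0, "wz": 0},
    {"x": -0.05, "y": -0.93, "z": -0.99, "wx": -0.46, "wy": 0, "wz": 0},
    {"x": -0.05, "y": -0.93, "z": -0.99, "wx": -0.46, "wy": 0, "wz": 0},
    {"x": -0.05, "y": -0.93, "z": -0.99, "wx": -0.46, "wy": 0, "wz": 0},
    {"x": -0.05, "y": -0.93, "z": -0.99, "wx": -0.46, "wy": 0, "wz": 0},
  ],
)

```text
clock: 2.0
position: [0.4422, -0.1592, 0.2514]
tool_rot: [-0.176, 1.571, -0.838]
force: [0.6, -0.3, 0.2]
grip_width: 0.0856
```

Run:
```python
from h import *
st();go([.49,-.15,.25],90)
```

```text
{'clock': 2.0, 'qpos': [0.8084, 0.3167, -0.7233, 1.9425, 0.2521, 0.9731, 0.8746], 'position': [0.4422, -0.1592, 0.2514], 'tool_rot': [-0.1758, 1.5706, -0.8383], 'force': [0.6369, -0.312, 0.1534], 'moment': [0.0285, 0.0002, -0.0395], 'grip_width': 0.0856}
now psi 52.0 pos [ 0.4422 -0.1592  0.2514] | shift [0.0034 0.0917 0.0802] dist mm 49 turn [-0.1054  0.      0.    ] deg 38.0
```

>>> servo_tool(
  targets=[
    {"x": 0, "y": 0.09, "z": 0.08, "wx": -0.105, "wy": 0, "wz": 0},
    {"x": 0, "y": 0.09, "z": 0.08, "wx": -0.105, "wy": 0, "wz": 0},
    {"x": 0, "y": 0.09, "z": 0.08, "wx": -0.105, "wy": 0, "wz": 0},
    {"x": 0, "y": 0.09, "z": 0.08, "wx": -0.105, "wy": 0, "wz": 0},
    {"x": 0, "y": 0.09, "z": 0.08, "wx": -0.105, "wy": 0, "wz": 0},
    {"x": 0, "y": 0.09, "z": 0.08, "wx": -0.105, "wy": 0, "wz": 0},
  ],
)

```text
clock: 2.75
position: [0.4895, -0.1506, 0.2514]
tool_rot: [-1.078, 1.571, -1.084]
force: [0.1, -0.1, 0.0]
grip_width: 0.0853
```

Run:
```python
from h import *
st()
c=bot.get_calibration("wrist")
im,d=bot.grab_frame("wrist");save("w1.png",im);W=cloud("wrist",d,c);np.save("w1.npy",W);np.save("w1im.npy",im)
for t in("pot","plate","pot_slot","pot_half","plate_stem"):
    for r in bot.trace("wrist",t):
        m=r["mask"];p=r["pixel"];w=W[m]
        print(t,round(r["confidence"],2),np.round(p).tolist(),m.sum(),np.round(np.nanmedian(w,0),3))
def sel(x,y,r,z0,z1):
    m=(np.hypot(W[...,0]-x,W[...,1]-y)<r)&(W[...,2]>z0)&(W[...,2]<z1);return W[m]
for n,(x,y,r,z0,z1) in dict(seal=(.514,-.072,.06,.077,.085),ears=(.514,-.072,.085,.002,.012),stemtop=(.477,-.224,.045,.052,.07),stem=(.477,-.224,.045,.02,.07),disc=(.477,-.224,.04,.002,.0055)).items():
    P=sel(x,y,r,z0,z1);m=(P.max(0)+P.min(0))/2
    A=np.c_[2*P[:,:2],np.ones(len(P))];q=np.linalg.lstsq(A,(P[:,:2]**2).sum(1),rcond=None)[0]
    print(n,len(P),"mean",P.mean(0).round(4),"mid",m.round(4),"circfit",q[:2].round(4),np.sqrt(q[2]+q[0]**2+q[1]**2).round(4))
```

```text
{'clock': 2.75, 'qpos': [0.8329, 0.4269, -0.8582, 1.8395, 0.3711, 1.0441, 1.3937], 'position': [0.4895, -0.1506, 0.2514], 'tool_rot': [-1.0784, 1.5706, -1.0839], 'force': [0.1031, -0.071, 0.0288], 'moment': [-0.0026, 0.0147, -0.009], 'grip_width': 0.0853}
pot 0.91 [384.0, 189.0] 6657 [ 0.511 -0.07   0.06 ]
plate 0.92 [254.0, 154.0] 1474 [ 0.477 -0.226  0.004]
pot_slot 0.82 [386.0, 187.0] 6798 [ 0.511 -0.071  0.059]
pot_slot 0.27 [318.0, 35.0] 1800 [ 0.343 -0.151  0.006]
pot_half 0.95 [388.0, 190.0] 6635 [ 0.512 -0.07   0.061]
pot_half 0.72 [549.0, 290.0] 3255 [0.672 0.172 0.019]
plate_stem 0.84 [257.0, 153.0] 1486 [ 0.477 -0.226  0.004]
seal 1297 mean [ 0.5133 -0.0713  0.0789] mid [ 0.5154 -0.0712  0.0793] circfit [ 0.515  -0.0716] 0.0404
ears 550 mean [ 0.4733 -0.0768  0.0059] mid [ 0.512  -0.0729  0.0069] circfit [ 0.5133 -0.0645] 0.0548
stemtop 57 mean [ 0.4792 -0.2274  0.0548] mid [ 0.4793 -0.2276  0.0549] circfit [ 0.4793 -0.2275] 0.0033
stem 109 mean [ 0.4782 -0.2262  0.0462] mid [ 0.4792 -0.2273  0.0384] circfit [ 0.4791 -0.2271] 0.0036
disc 1296 mean [ 0.4785 -0.2267  0.0041] mid [ 0.475  -0.2231  0.0037] circfit [ 0.4791 -0.2277] 0.0203
```

View pics/w1.png

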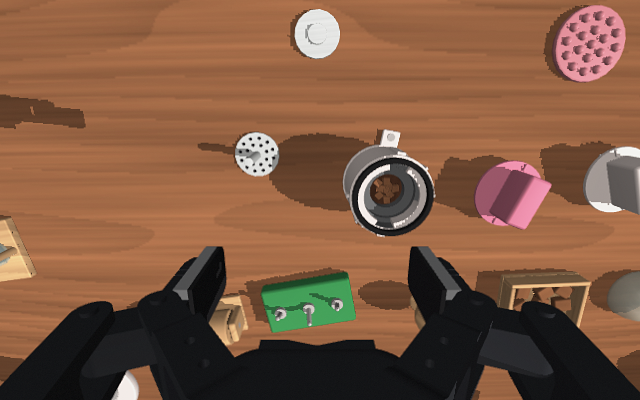

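Plate seen at (254,154), stem upright; pot at (390,195), ear at (390,138). Going down over the stem.

>>> servo_tool(
  targets=[
    {"x": 0.3, "y": -0.193, "z": -0.025, "wx": 0, "wy": 0, "wz": 0},
    {"x": 0.3, "y": -0.193, "z": -0.025, "wx": 0, "wy": 0, "wz": 0},
    {"x": 0.35, "y": -0.193, "z": -0.025, "wx": 0, "wy": 0, "wz": 0},
    {"x": 0.35, "y": -0.193, "z": -0.025, "wx": 0, "wy": 0, "wz": 0},
    {"x": 0.5, "y": -0.193, "z": -0.025, "wx": 0, "wy": 0, "wz": 0},
    {"x": 0.567, "y": -0.193, "z": -0.025, "wx": 0, "wy": 0, "wz": 0},
    {"x": 0.567, "y": -0.193, "z": -0.025, "wx": 0, "wy": 0, "wz": 0},
    {"x": 0.567, "y": -0.193, "z": -0.025, "wx": 0, "wy": 0, "wz": 0},
  ],
  grip=0,
  squeeze=40,
)

```text
clock: 4.05
position: [0.4806, -0.2276, 0.0267]
tool_rot: [-0.433, 1.568, -0.436]
force: [0.1, 0.7, 0.7]
grip_width: 0.0429
```

Run:
```python
from h import *
st()
c=bot.get_calibration("wrist")
im,d=bot.grab_frame("wrist");W=cloud("wrist",d,c)
for r in bot.trace("wrist","plate")[:1]:
    P=W[r["mask"]];print(r["confidence"],r["pixel"])
    for z0,z1 in((.02,.06),(.053,.06),(.002,.0055)):
        Q=P[(P[:,2]>z0)&(P[:,2]<z1)];
        if len(Q)>5: print(z0,len(Q),Q.mean(0).round(4),((Q.max(0)+Q.min(0))/2).round(4))
save("w2.png",im)
go([.479,-.2275,.0245],90)
```

```text
{'clock': 4.05, 'qpos': [0.7704, 0.7595, -0.6105, 1.9584, 0.7142, 0.6474, 1.2649], 'position': [0.4806, -0.2276, 0.0267], 'tool_rot': [-0.4334, 1.5681, -0.4364], 'force': [0.0725, 0.7193, 0.7131], 'moment': [0.0083, 0.0194, 0.0062], 'grip_width': 0.0429}
0.67 [317.4, 230.8]
0.02 1064 [ 0.4768 -0.2277  0.0447] [ 0.4769 -0.2366  0.0383]
0.053 411 [ 0.4788 -0.2276  0.0549] [ 0.4792 -0.2276  0.0548]
0.002 5667 [ 0.4757 -0.228   0.004 ] [ 0.4786 -0.2278  0.0038]
now psi 89.8 pos [ 0.4803 -0.228   0.0265] | shift [ 0.0049  0.0012 -0.0034] dist mm 2 turn [-0.0005  0.0004  0.0002] deg 0.3
```

View pics/w2.png

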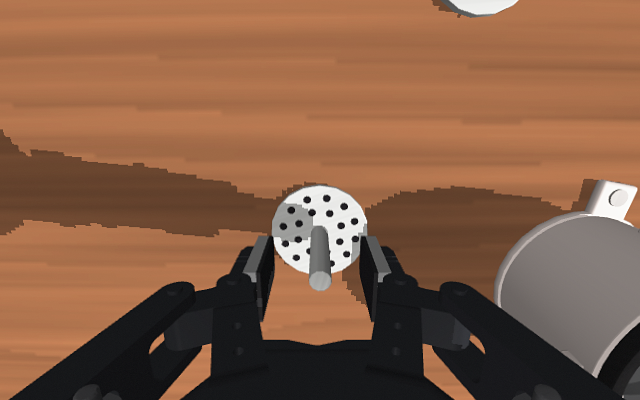

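The stem (320,280) is centred between the pads. Closing and lifting.

>>> servo_tool(
  targets=[
    {"x": 0.005, "y": 0.001, "z": -0.003, "wx": 0, "wy": 0, "wz": 0},
    {"x": 0.005, "y": 0.001, "z": -0.003, "wx": 0, "wy": 0, "wz": 0},
    {"x": 0.005, "y": 0.001, "z": -0.003, "wx": 0, "wy": 0, "wz": 0},
    {"x": 0.005, "y": 0.001, "z": -0.003, "wx": 0, "wy": 0, "wz": 0},
    {"x": 0.005, "y": 0.001, "z": -0.003, "wx": 0, "wy": 0, "wz": 0},
    {"x": 0.005, "y": 0.001, "z": -0.003, "wx": 0, "wy": 0, "wz": 0},
  ],
  grip=-1,
  squeeze=60,
)

```text
clock: 4.9
position: [0.4794, -0.2278, 0.0251]
tool_rot: [-0.629, 1.567, -0.632]
force: [-3.0, 0.6, 11.6]
grip_width: 0.0078
```

>>> servo_tool(
  targets=[
    {"x": -0.1, "y": 0, "z": 0, "wx": 0, "wy": 0, "wz": 0},
    {"x": -0.25, "y": 0, "z": 0, "wx": 0, "wy": 0, "wz": 0},
    {"x": -0.3, "y": 0.2, "z": 0.04, "wx": 0, "wy": 0, "wz": 0},
    {"x": -0.3, "y": 0.2, "z": 0.04, "wx": 0, "wy": 0, "wz": 0},
    {"x": -0.3, "y": 0.2, "z": 0.04, "wx": 0, "wy": 0, "wz": 0},
    {"x": -0.3, "y": 0.2, "z": 0.04, "wx": 0, "wy": 0, "wz": 0},
    {"x": -0.3, "y": 0.2, "z": 0.04, "wx": 0, "wy": 0, "wz": 0},
  ],
)

```text
clock: 5.78
position: [0.4949, -0.1485, 0.1445]
tool_rot: [-0.795, 1.568, -0.8]
force: [-0.5, -0.4, -1.5]
grip_width: 0.0078
```

```bash
cat > held.py <<'E'
from h import *
st()
c=bot.get_calibration("wrist")
im,d=bot.grab_frame("wrist");W=cloud("wrist",d,c);save("w3.png",im);np.save("w3.npy",W)
p,R,s=cur()
def rep(n,Q):
    A=np.c_[2*Q[:,:2],np.ones(len(Q))];q=np.linalg.lstsq(A,(Q[:,:2]**2).sum(1),rcond=None)[0]
    print(n,len(Q),"mean",Q.mean(0).round(4),"mid",((Q.max(0)+Q.min(0))/2).round(4),"circ",q[:2].round(4),np.sqrt(q[2]+q[:2]@q[:2]).round(4))
for r in bot.trace("wrist","plate")[:1]:
    P=W[r["mask"]];print(r["confidence"],r["pixel"]);P=P[np.isfinite(P[:,0])]
    zt=np.percentile(P[:,2],98);print("stem top z",zt.round(4),"TCP z",p[2])
    rep("top",P[P[:,2]>zt-.003])
    D=P[np.abs(P[:,2]-(zt-.051))<.006];
    if len(D)>50:
        rep("disc",D);k=np.linalg.lstsq(np.c_[D[:,:2],np.ones(len(D))],D[:,2],rcond=None)[0];print("tilt",k[:2].round(3))
for r in bot.trace("wrist","pot")[:1]:
    P=W[r["mask"]];P=P[np.isfinite(P[:,0])]
    S=P[np.abs(P[:,2]-.079)<.002];rep("seal",S)
E
python3 held.py
```

```text
{'clock': 5.775, 'qpos': [0.7375, 0.5693, -0.7635, 1.938, 0.5266, 0.8409, 1.2561], 'position': [0.4949, -0.1485, 0.1445], 'tool_rot': [-0.7948, 1.5679, -0.7995], 'force': [-0.4971, -0.4129, -1.5291], 'moment': [0.0379, -0.0148, -0.0197], 'grip_width': 0.0078}
0.85 [317.3, 224.5]
stem top z 0.1747 TCP z 0.1445772753615293
top 393 mean [ 0.494  -0.1498  0.1742] mid [ 0.4936 -0.1498  0.177 ] circ [ 0.4941 -0.1496] 0.0035
disc 4172 mean [ 0.4846 -0.1499  0.1234] mid [ 0.4871 -0.15    0.1246] circ [ 0.4912 -0.1499] 0.0188
tilt [ 0.007 -0.   ]
seal 2497 mean [ 0.5101 -0.071   0.0789] mid [ 0.5151 -0.0717  0.079 ] circ [ 0.5147 -0.0718] 0.0402
```

View pics/w3.png

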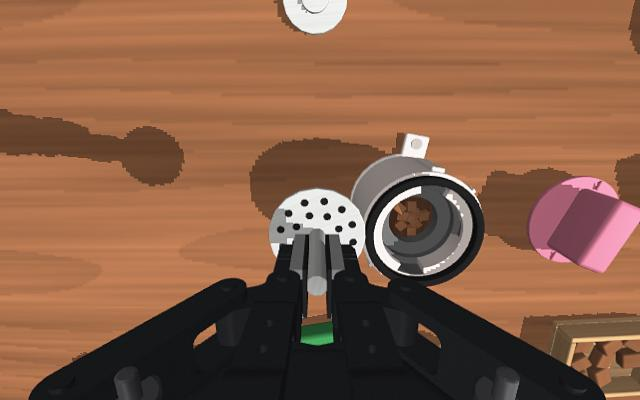

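Plate held upright (stem top at (317,285)), and the pot mouth is at (423,225). Moving over the mouth, then a check.

>>> servo_tool(
  targets=[
    {"x": 0, "y": 0.195, "z": 0.052, "wx": 0, "wy": 0, "wz": 0},
    {"x": 0, "y": 0.195, "z": 0.052, "wx": 0, "wy": 0, "wz": 0},
    {"x": 0.05, "y": 0.195, "z": 0.052, "wx": 0, "wy": 0, "wz": 0},
    {"x": 0.05, "y": 0.195, "z": 0.052, "wx": 0, "wy": 0, "wz": 0},
    {"x": 0.05, "y": 0.195, "z": 0.052, "wx": 0, "wy": 0, "wz": 0},
    {"x": 0.05, "y": 0.195, "z": 0.052, "wx": 0, "wy": 0, "wz": 0},
  ],
)

```text
clock: 6.68
position: [0.5163, -0.0709, 0.1248]
tool_rot: [-0.662, 1.567, -0.667]
force: [0.1, 0.6, -0.9]
grip_width: 0.0081
```

```bash
python3 held.py; python3 -c "
from h import *
W=np.load('w3.npy')
d=np.hypot(W[...,0]-.515,W[...,1]+.0718)
m=(d>.05)&(d<.075)&(W[...,2]>.003)&(W[...,2]<.02);P=W[m];print('ear',len(P),P.mean(0))
a=np.arctan2(P[:,1]+.0718,P[:,0]-.515);print(np.degrees(np.median(a%(2*np.pi))))
m=(d>.0475)&(d<.056)&(W[...,2]>.02);P=W[m];print('ribs',len(P),np.degrees(np.arctan2(P[:,1]+.0718,P[:,0]-.515)%(2*np.pi)).round()[:40])
"
```

```text
{'clock': 6.675, 'qpos': [0.5641, 0.6035, -0.7431, 1.9414, 0.5617, 0.811, 1.0739], 'position': [0.5163, -0.0709, 0.1248], 'tool_rot': [-0.6615, 1.5674, -0.6669], 'force': [0.123, 0.6113, -0.9068], 'moment': [0.0282, 0.0054, -0.0387], 'grip_width': 0.0081}
0.95 [317.4, 225.4]
stem top z 0.1551 TCP z 0.12489866687588339
top 419 mean [ 0.5154 -0.0723  0.1548] mid [ 0.5147 -0.0723  0.1575] circ [ 0.5153 -0.0723] 0.0037
disc 4165 mean [ 0.5059 -0.0725  0.1037] mid [ 0.5082 -0.0726  0.1045] circ [ 0.5122 -0.0726] 0.0186
tilt [ 0.01 -0.  ]
seal 2665 mean [ 0.5002 -0.071   0.0789] mid [ 0.5093 -0.0712  0.079 ] circ [ 0.5147 -0.0714] 0.0403
ear 518 [ 0.45855259 -0.06071683  0.00637514]
168.93152592447115
ribs 5887 [175. 174. 173. 172. 171. 170. 169. 169. 174. 173. 172. 172. 171. 170.
 169. 168. 167. 166. 165. 164. 175. 174. 173. 172. 171. 170. 169. 168.
 167. 166. 165. 164. 175. 174. 173. 172. 172. 171. 170. 169.]
```

>>> servo_tool(
  targets=[
    {"x": 0.08, "y": 0.002, "z": 0, "wx": 0, "wy": 0, "wz": 0},
    {"x": 0.11, "y": 0.002, "z": 0, "wx": 0, "wy": 0, "wz": 0},
    {"x": 0.125, "y": 0.002, "z": 0, "wx": 0, "wy": 0, "wz": 0},
    {"x": 0.13, "y": 0.002, "z": 0, "wx": 0, "wy": 0, "wz": 0},
    {"x": 0.132, "y": 0.002, "z": 0, "wx": 0, "wy": 0, "wz": 0},
    {"x": 0.132, "y": 0.002, "z": 0, "wx": 0, "wy": 0, "wz": 0},
  ],
)

```text
clock: 7.58
position: [0.5167, -0.0699, 0.0731]
tool_rot: [-0.65, 1.566, -0.655]
force: [-5.3, -0.5, 10.8]
grip_width: 0.0082
```

```bash
python3 -c "
from h import *
st()"
```

```text
{'clock': 7.575, 'qpos': [0.5122, 0.6787, -0.6784, 1.9707, 0.6485, 0.7163, 0.9998], 'position': [0.5167, -0.0699, 0.0731], 'tool_rot': [-0.6496, 1.5664, -0.6546], 'force': [-5.3472, -0.4951, 10.8034], 'moment': [0.13, 1.0812, -0.0362], 'grip_width': 0.0082}
```

>>> servo_tool(
  targets=[
    {"x": 0.002, "y": -0.002, "z": -0.004, "wx": 0, "wy": 0, "wz": 0},
    {"x": 0.002, "y": -0.002, "z": -0.004, "wx": 0, "wy": 0, "wz": 0},
    {"x": 0.002, "y": -0.002, "z": -0.004, "wx": 0, "wy": 0, "wz": 0},
    {"x": 0.002, "y": -0.002, "z": -0.004, "wx": 0, "wy": 0, "wz": 0},
  ],
)

```text
clock: 8.07
position: [0.5157, -0.0707, 0.0731]
tool_rot: [-0.553, 1.565, -0.558]
force: [-1.7, 0.4, 10.0]
grip_width: 0.0082
```

```bash
sed -i 's/w3/w4/' held.py; python3 held.py
```

```text
{'clock': 8.075, 'qpos': [0.5139, 0.6769, -0.6779, 1.9742, 0.6498, 0.7131, 0.9994], 'position': [0.5157, -0.0707, 0.0731], 'tool_rot': [-0.5528, 1.5651, -0.5579], 'force': [-1.7427, 0.4306, 9.9935], 'moment': [0.1672, 0.2818, 0.018], 'grip_width': 0.0082}
0.69 [318.2, 227.0]
stem top z 0.1034 TCP z 0.07312039633859112
top 395 mean [ 0.5149 -0.0721  0.1028] mid [ 0.5159 -0.0721  0.1026] circ [ 0.5152 -0.0721] 0.0035
disc 4049 mean [ 0.5061 -0.0718  0.0521] mid [ 0.5088 -0.0724  0.0523] circ [ 0.5132 -0.0721] 0.0191
tilt [0.003 0.002]
seal 4251 mean [ 0.4982 -0.0715  0.0789] mid [ 0.5154 -0.0713  0.079 ] circ [ 0.5145 -0.0713] 0.0402
```

Seated: stem top 103 mm, disc top 52 mm, 10 N push. Releasing and rising.

>>> servo_tool(
  targets=[
    {"x": 0, "y": 0, "z": 0, "wx": 0, "wy": 0, "wz": 0},
    {"x": 0, "y": 0, "z": 0, "wx": 0, "wy": 0, "wz": 0},
    {"x": 0, "y": 0, "z": 0, "wx": 0, "wy": 0, "wz": 0},
    {"x": -0.03, "y": 0, "z": 0, "wx": 0, "wy": 0, "wz": 0},
    {"x": -0.15, "y": 0, "z": 0, "wx": 0, "wy": 0, "wz": 0},
    {"x": -0.25, "y": 0, "z": -0.05, "wx": 0, "wy": 0, "wz": 0},
    {"x": -0.35, "y": 0, "z": -0.1, "wx": 0, "wy": 0, "wz": 0},
    {"x": -0.35, "y": 0, "z": -0.1, "wx": 0, "wy": 0, "wz": 0},
  ],
  grip=-0.3,
)

```text
clock: 9.22
position: [0.4752, -0.0703, 0.2159]
tool_rot: [-0.531, 1.561, -0.536]
force: [0.8, -0.7, 0.3]
grip_width: 0.0299
```

```bash
sed -i 's/w4/w5/' held.py; python3 held.py; python3 -c "
from h import *
W=np.load('w5.npy');im=cv2.imread('pics/w5.png')
d=np.hypot(W[...,0]-.515,W[...,1]+.0715)
v,u=np.where(d<.07);print(u.min(),u.max(),v.min(),v.max())
c=im[max(v.min()-5,0):v.max()+5,u.min()-5:u.max()+5];cv2.imwrite('pics/c5.png',cv2.resize(c,None,fx=3.2,fy=3.2,interpolation=cv2.INTER_CUBIC))
a=np.arctan2(W[...,1]+.0715,W[...,0]-.515)%(2*np.pi)
m=(d>.05)&(d<.075)&(W[...,2]>.003)&(W[...,2]<.02);P=W[m];print('ear',len(P),P.mean(0));A=np.degrees(a[m]);b=(A>140)&(A<200);print(np.median(A[b]),np.median(A[~b]))
m=(d>.0315)&(d<.0345)&(W[...,2]<.066);A=np.degrees(a[m]);print('slot floor',len(A),np.histogram(A,36,(0,360))[0])
m=(d>.0315)&(d<.035)&(W[...,2]>.066);A=np.degrees(a[m]);print('lip',len(A),np.histogram(A,36,(0,360))[0])
for lo,hi in((120,220),(-60,40)):
    aa=np.degrees(a);aa=np.where((lo<0)&(aa>180),aa-360,aa)
    k=(d>.032)&(d<.035)&(W[...,2]<.066)&(aa>lo)&(aa<hi);print('slot',k.sum(),np.percentile(aa[k],[2,50,98]) if k.any() else '')
"
```

```text
{'clock': 9.225, 'qpos': [0.693, 0.4162, -0.861, 1.963, 0.4006, 0.9297, 1.1964], 'position': [0.4752, -0.0703, 0.2159], 'tool_rot': [-0.5309, 1.5608, -0.5362], 'force': [0.7759, -0.6539, 0.3074], 'moment': [0.0287, 0.0435, 0.031], 'grip_width': 0.0299}
seal 1320 mean [ 0.5093 -0.0722  0.0788] mid [ 0.515  -0.0717  0.079 ] circ [ 0.5144 -0.0714] 0.0403Traceback (most recent call last):
  File "<string>", line 3, in <module>
    W=np.load('w5.npy');im=cv2.imread('pics/w5.png')
    fid = stack.enter_context(open(os.fspath(file), "rb"))
                              ~~~~^^^^^^^^^^^^^^^^^^^^^^^
FileNotFoundError: [Errno 2] No such file or directory: 'w5.npy'
```

```bash
python3 -c "
from h import *
W=np.load('w3.npy');im=cv2.imread('pics/w5.png')
d=np.hypot(W[...,0]-.515,W[...,1]+.0715)
v,u=np.where(d<.07);print(u.min(),u.max(),v.min(),v.max())
c=im[max(v.min()-5,0):v.max()+5,u.min()-5:u.max()+5];cv2.imwrite('pics/c5.png',cv2.resize(c,None,fx=3.2,fy=3.2,interpolation=cv2.INTER_CUBIC))
a=np.arctan2(W[...,1]+.0715,W[...,0]-.515)%(2*np.pi)
m=(d>.05)&(d<.075)&(W[...,2]>.003)&(W[...,2]<.02);P=W[m];print('ear',len(P),P.mean(0));A=np.degrees(a[m]);b=(A>140)&(A<200);print(np.median(A[b]),np.median(A[~b]))
for lo,hi in((120,220),(-60,40)):
    aa=np.degrees(a);aa=np.where((lo<0)&(aa>180),aa-360,aa)
    for r0,r1 in((.0315,.0335),(.0325,.035)):
        k=(d>r0)&(d<r1)&(W[...,2]<.066)&(aa>lo)&(aa<hi);print('slot',k.sum(),np.percentile(aa[k],[2,50,98]) if k.any() else '')
"
```

```text
101 533 140 399
ear 279 [ 0.45790397 -0.06090011  0.00609374]
169.4925748356943 nan
slot 3 [149.24620686 150.6738141  154.56865582]
slot 0 
slot 66 [-58.50453114 -28.91136144   3.8335738 ]
slot 70 [-57.14843745 -26.00279793   4.72001555]
  return _methods._mean(a, axis=axis, dtype=dtype,
  ret = ret.dtype.type(ret / rcount)
```

View pics/c5.png

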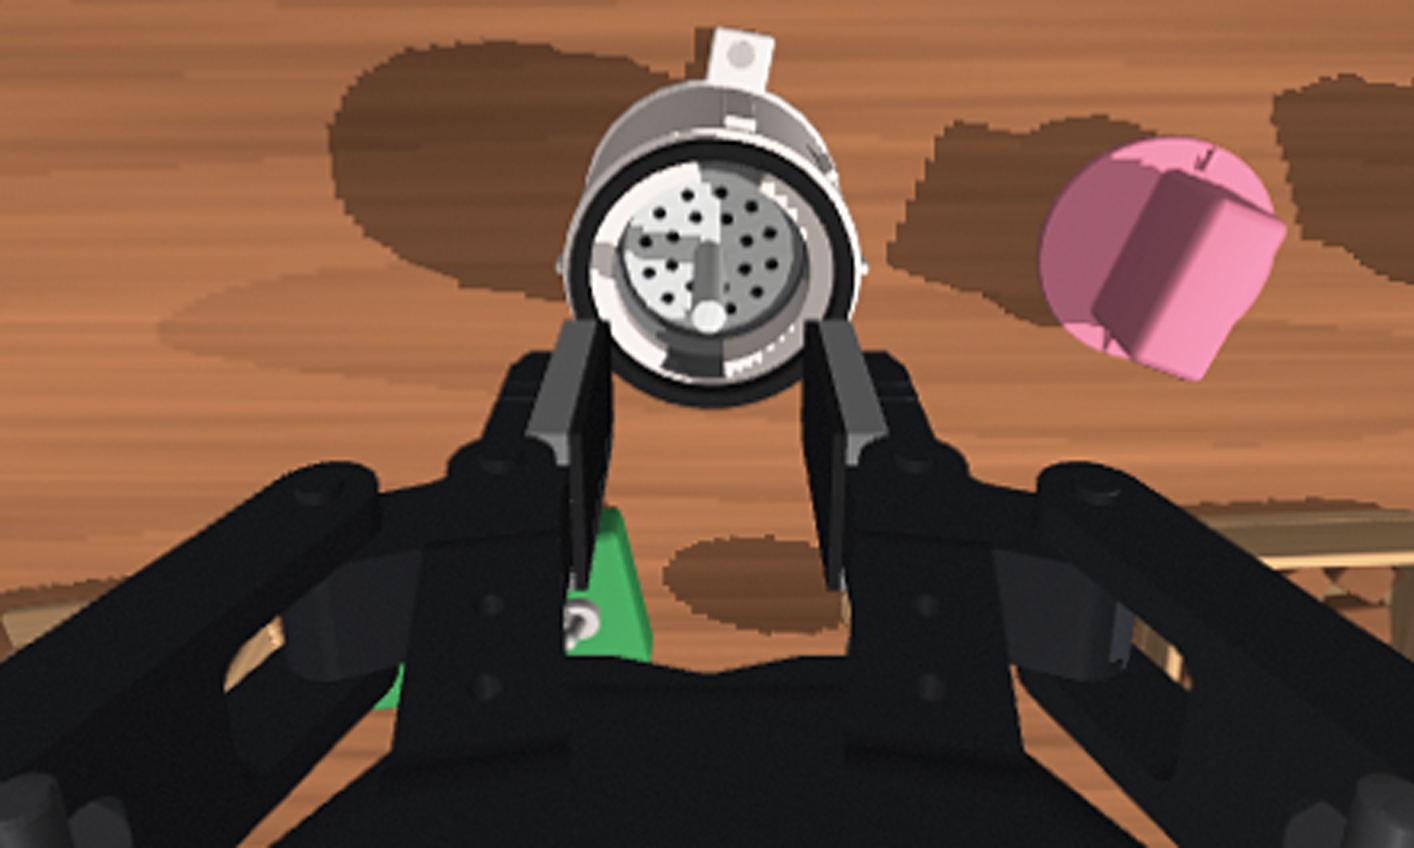

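Plate is level in the pot. The slots show at crop (695,362) and (733,172), with the ear and broad rib at (740,55) and (740,122). Turning these into angles.

```bash
python3 -c "
from h import *
c=bot.get_calibration('wrist');K=np.array(c['intrinsics']);R=np.array(c['R']);t=np.array(c['t']);C=-R.T@t
def ray(px,z):
    u,v=96+px[0]/3.2,135+px[1]/3.2
    x=(u-K[0,2])/K[0,0];y=(v-K[1,2])/K[1,1];s=1+c['k1']*(x*x+y*y)
    d=R.T@np.array([x/s,y/s,1]);return C+d*(z-C[2])/d[2]
o=np.array([.5147,-.0715])
for n,p,z in(('farL',(663,360),.072),('farR',(723,376),.072),('nearL',(700,162),.072),('nearR',(765,180),.072),('rib L',(726,122),.069),('rib R',(756,122),.069),('ear',(740,55),.0065),('earL',(715,28),.0065),('earR',(775,38),.0065)):
    w=ray(p,z)[:2]-o;print(n,np.hypot(*w).round(4),np.degrees(np.arctan2(w[1],w[0])).round(1))
go([.44,.21,.23],111)
"
```

```text
farL 0.0314 -27.4
farR 0.0338 7.3
nearL 0.0363 -176.3
nearR 0.0349 151.2
rib L 0.0478 173.6
rib R 0.0495 163.4
ear 0.0584 168.8
earL 0.0668 177.8
earR 0.0674 159.6
now psi 89.7 pos [ 0.475  -0.0703  0.2128] | shift [-0.0455  0.7    -0.091 ] dist mm 283 turn [-0.0592  0.0007  0.0006] deg 21.3
```

Slot axis is about -11°. To the lid for a near look.

>>> servo_tool(
  targets=[
    {"x": -0.045, "y": 0.7, "z": -0.09, "wx": -0.059, "wy": 0, "wz": 0},
    {"x": -0.045, "y": 0.7, "z": -0.09, "wx": -0.059, "wy": 0, "wz": 0},
    {"x": -0.045, "y": 0.7, "z": -0.09, "wx": -0.059, "wy": 0, "wz": 0},
    {"x": -0.045, "y": 0.7, "z": -0.09, "wx": -0.059, "wy": 0, "wz": 0},
    {"x": -0.045, "y": 0.7, "z": -0.09, "wx": -0.059, "wy": 0, "wz": 0},
    {"x": -0.045, "y": 0.7, "z": -0.09, "wx": -0.059, "wy": 0, "wz": 0},
    {"x": -0.045, "y": 0.7, "z": -0.09, "wx": -0.059, "wy": 0, "wz": 0},
    {"x": -0.045, "y": 0.7, "z": -0.09, "wx": -0.059, "wy": 0, "wz": 0},
  ],
  grip=1,
)

```text
clock: 10.38
position: [0.4406, 0.2089, 0.2294]
tool_rot: [-1.1, 1.565, -0.736]
force: [0.3, 0.6, 0.0]
grip_width: 0.0855
```

```bash
cat > lid.py <<'E'
from h import *
import sys
st()
c=bot.get_calibration("wrist")
im,d=bot.grab_frame("wrist");W=cloud("wrist",d,c);save(sys.argv[1]+".png",im);np.save("w.npy",W)
for r in bot.trace("wrist","lid"):
    m=r["mask"];print(round(r["confidence"],2),r["pixel"],"rgb",np.median(im[m],0),np.nanmedian(W[m],0).round(3))
    if np.ptp(np.median(im[m],0))>40: continue
    P=W[m];P=P[np.isfinite(P[:,0])];zt=np.percentile(P[:,2],97);T=P[P[:,2]>zt-.003]
    (cx,cy),(a,b),th=cv2.minAreaRect((T[:,:2]*1000).astype(np.float32))
    print("ztop",zt.round(4),"bar centre",round(cx,1),round(cy,1),"size",round(a,1),round(b,1),"long axis deg",round((th if a>b else th+90),1))
    u,s,v=np.linalg.svd(T[:,:2]-T[:,:2].mean(0));print("pca",np.degrees(np.arctan2(v[0,1],v[0,0])).round(1),T.mean(0).round(4))
E
python3 lid.py w6
```

```text
{'clock': 10.375, 'qpos': [0.1846, 0.4532, -0.9855, 1.9218, 0.4536, 1.0057, 0.9286], 'position': [0.4406, 0.2089, 0.2294], 'tool_rot': [-1.0997, 1.5653, -0.7359], 'force': [0.3063, 0.6027, 0.0252], 'moment': [0.0072, -0.0406, -0.0602], 'grip_width': 0.0855}
0.8 [474.4, 282.6] rgb [233. 204.  82.] [0.51  0.454 0.02 ]
0.66 [313.3, 227.8] rgb [234. 225. 221.] [0.504 0.227 0.02 ]
ztop 0.0603 bar centre 510.2 230.0 size 60.0 26.9 long axis deg 21.4
pca 21.9 [0.5091 0.2297 0.0594]
0.63 [193.5, 201.0] rgb [224. 128. 155.] [0.522 0.096 0.02 ]
0.56 [440.0, 223.9] rgb [146. 123.  47.] [0.448 0.358 0.027]
0.38 [35.8, 150.9] rgb [133. 133. 132.] [ 0.514 -0.071  0.052]
ztop 0.0985 bar centre 514.3 -69.0 size 9.2 4.6 long axis deg 20.1
pca 22.1 [ 0.514  -0.0684  0.0997]
```

View pics/w6.png

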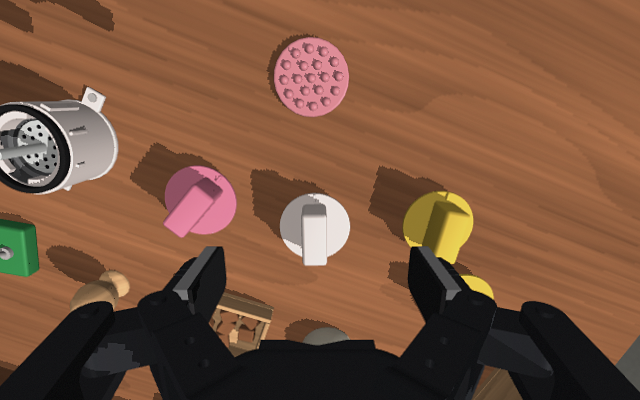

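White lid at (314,228), pink at (200,200), yellows at (438,225) and (470,285). The gripper is already aligned with the white lid's bar.

```bash
python3 -c "
from h import *
go([.510,.230,.10],111.4);go([.510,.230,.021],111.4)"
```

```text
now psi 110.9 pos [0.4406 0.2091 0.2296] | shift [ 0.3246 -0.0113  0.1797] dist mm 148 turn [-0.0015  0.0005  0.0008] deg 0.6
now psi 110.9 pos [0.4406 0.2091 0.2296] | shift [ 0.5221 -0.0103  0.1791] dist mm 221 turn [-0.0015  0.0005  0.0008] deg 0.6
```

>>> servo_tool(
  targets=[
    {"x": 0.3, "y": -0.011, "z": 0.18, "wx": -0.0015, "wy": 0.0005, "wz": 0.0008},
    {"x": 0.3, "y": -0.011, "z": 0.18, "wx": -0.0015, "wy": 0.0005, "wz": 0.0008},
    {"x": 0.3, "y": -0.011, "z": 0.18, "wx": -0.0015, "wy": 0.0005, "wz": 0.0008},
    {"x": 0.4, "y": -0.011, "z": 0.18, "wx": -0.0015, "wy": 0.0005, "wz": 0.0008},
    {"x": 0.5, "y": -0.011, "z": 0.179, "wx": -0.0015, "wy": 0.0005, "wz": 0.0008},
    {"x": 0.52, "y": -0.01, "z": 0.179, "wx": -0.0015, "wy": 0.0005, "wz": 0.0008},
    {"x": 0.522, "y": -0.01, "z": 0.179, "wx": -0.0015, "wy": 0.0005, "wz": 0.0008},
    {"x": 0.522, "y": -0.01, "z": 0.179, "wx": -0.0015, "wy": 0.0005, "wz": 0.0008},
  ],
  grip=0.4,
)

```text
clock: 11.48
position: [0.5107, 0.2304, 0.0227]
tool_rot: [0.134, 1.569, 0.507]
force: [0.2, -0.6, 1.6]
grip_width: 0.0597
```

```bash
python3 lid.py w7; python3 -c "
from h import *
go([.510,.230,.021],111.4)"
```

```text
{'clock': 11.475, 'qpos': [-0.0278, 0.8318, -0.7237, 1.8797, 0.8041, 0.7475, 0.7295], 'position': [0.5107, 0.2304, 0.0227], 'tool_rot': [0.1341, 1.5689, 0.5072], 'force': [0.2172, -0.6442, 1.6207], 'moment': [0.0214, 0.0536, 0.0393], 'grip_width': 0.0597}
0.95 [317.5, 246.6] rgb [175. 164. 160.] [0.499 0.225 0.027]
ztop 0.0603 bar centre 507.6 229.0 size 54.8 27.0 long axis deg 21.3
pca 21.4 [0.5054 0.2282 0.0594]
0.93 [618.2, 366.3] rgb [163. 136.  52.] [0.521 0.432 0.02 ]
0.76 [55.4, 186.4] rgb [160.  91. 109.] [0.513 0.108 0.02 ]
0.6 [593.1, 249.5] rgb [113.  95.  36.] [0.46  0.355 0.022]
now psi 111.4 pos [0.5106 0.2302 0.0223] | shift [ 0.0034  0.     -0.0017] dist mm 2 turn [-0.0001  0.0003 -0.    ] deg 0.1
```

Close on the bar with a firm grip, then lift and carry to a look point above the pot.

>>> servo_tool(
  targets=[
    {"x": 0.002, "y": 0, "z": -0.001, "wx": 0, "wy": 0, "wz": 0},
    {"x": 0.002, "y": 0, "z": -0.001, "wx": 0, "wy": 0, "wz": 0},
    {"x": 0.002, "y": 0, "z": -0.001, "wx": 0, "wy": 0, "wz": 0},
    {"x": 0.002, "y": 0, "z": -0.001, "wx": 0, "wy": 0, "wz": 0},
    {"x": 0.002, "y": 0, "z": -0.001, "wx": 0, "wy": 0, "wz": 0},
    {"x": 0.002, "y": 0, "z": -0.001, "wx": 0, "wy": 0, "wz": 0},
  ],
  grip=-1,
  squeeze=90,
)

```text
clock: 12.32
position: [0.5105, 0.2302, 0.0222]
tool_rot: [-0.105, 1.569, 0.268]
force: [-2.4, -2.7, 10.8]
grip_width: 0.0272
```

>>> servo_tool(
  targets=[
    {"x": -0.08, "y": 0, "z": 0, "wx": 0, "wy": 0, "wz": 0},
    {"x": -0.22, "y": 0, "z": 0, "wx": 0, "wy": 0, "wz": 0},
    {"x": -0.35, "y": 0, "z": 0, "wx": 0, "wy": 0, "wz": 0},
    {"x": -0.4, "y": 0, "z": 0, "wx": 0, "wy": 0, "wz": 0},
    {"x": -0.4, "y": 0, "z": 0, "wx": 0, "wy": 0, "wz": 0},
  ],
)

```text
clock: 12.95
position: [0.5106, 0.23, 0.1828]
tool_rot: [-0.175, 1.567, 0.197]
force: [0.1, -0.3, -2.3]
grip_width: 0.0274
```

```bash
python3 lid.py w8; python3 -c "
from h import *
go([.5155,-.0715,.165],79)"
```

```text
{'clock': 12.95, 'qpos': [0.0928, 0.6186, -0.8975, 1.7939, 0.5688, 1.0062, 0.9121], 'position': [0.5106, 0.23, 0.1828], 'tool_rot': [-0.1754, 1.5669, 0.197], 'force': [0.0526, -0.2832, -2.2991], 'moment': [-0.0174, -0.0138, -0.0452], 'grip_width': 0.0274}
0.85 [492.4, 275.8] rgb [148. 124.  47.] [0.536 0.439 0.033]
0.73 [316.0, 238.6] rgb [156. 147. 143.] [0.495 0.224 0.209]
ztop 0.2209 bar centre 505.5 234.1 size 54.5 40.3 long axis deg 21.2
pca 21.2 [0.5056 0.2269 0.22  ]
0.7 [175.9, 147.2] rgb [200. 112. 135.] [0.523 0.098 0.021]
0.56 [470.7, 176.2] rgb [149. 124.  48.] [0.454 0.358 0.035]
now psi 111.4 pos [0.5098 0.2296 0.1809] | shift [ 0.0399 -0.7061 -0.2608] dist mm 302 turn [0.0899 0.0001 0.    ] deg 32.4
```

>>> servo_tool(
  targets=[
    {"x": 0, "y": -0.706, "z": -0.261, "wx": 0.09, "wy": 0, "wz": 0},
    {"x": 0, "y": -0.706, "z": -0.261, "wx": 0.09, "wy": 0, "wz": 0},
    {"x": 0, "y": -0.706, "z": -0.261, "wx": 0.09, "wy": 0, "wz": 0},
    {"x": 0, "y": -0.706, "z": -0.261, "wx": 0.09, "wy": 0, "wz": 0},
    {"x": 0, "y": -0.706, "z": -0.261, "wx": 0.09, "wy": 0, "wz": 0},
    {"x": 0, "y": -0.706, "z": -0.261, "wx": 0.09, "wy": 0, "wz": 0},
    {"x": 0, "y": -0.706, "z": -0.261, "wx": 0.09, "wy": 0, "wz": 0},
    {"x": 0.05, "y": -0.706, "z": -0.261, "wx": 0.09, "wy": 0, "wz": 0},
    {"x": 0.05, "y": -0.706, "z": -0.261, "wx": 0.09, "wy": 0, "wz": 0},
    {"x": 0.05, "y": -0.706, "z": -0.261, "wx": 0.09, "wy": 0, "wz": 0},
  ],
)

```text
clock: 14.3
position: [0.5155, -0.0705, 0.1612]
tool_rot: [0.338, 1.57, 0.146]
force: [0.4, 0.3, -1.5]
grip_width: 0.0271
```

```bash
cat > pot.py <<'E'
from h import *
import sys
st()
c=bot.get_calibration("wrist")
im,d=bot.grab_frame("wrist");W=cloud("wrist",d,c);save(sys.argv[1]+".png",im);np.save("w.npy",W)
def rep(n,Q):
    if len(Q)<20: print(n,len(Q));return
    A=np.c_[2*Q[:,:2],np.ones(len(Q))];q=np.linalg.lstsq(A,(Q[:,:2]**2).sum(1),rcond=None)[0]
    print(n,len(Q),"circ",q[:2].round(4),np.sqrt(q[2]+q[:2]@q[:2]).round(4))
near=np.hypot(W[...,0]-.515,W[...,1]+.0715)<.06
zs=W[...,2]
rep("seal",W[near&(np.abs(zs-.079)<.002)])
for r in bot.trace("wrist","lid"):
    m=r["mask"]&near
    if m.sum()<500: continue
    P=W[m];P=P[np.isfinite(P[:,0])];zt=np.percentile(P[:,2],97);T=P[P[:,2]>zt-.003];print("lid top",zt.round(4),"origin z",(zt-.0595).round(4))
    F=P[np.abs(P[:,2]-(zt-.040))<.003];F0=F
    e=np.hypot(F[:,0]-F[:,0].mean(),F[:,1]-F[:,1].mean());k=np.linalg.lstsq(np.c_[F[:,:2],np.ones(len(F))],F[:,2],rcond=None)[0]
    # outer edge of flange: per azimuth max radius about the TCP
    p=cur()[0];a=np.arctan2(F[:,1]-p[1],F[:,0]-p[0]);rr=np.hypot(F[:,0]-p[0],F[:,1]-p[1]);b=np.round(a*36/np.pi).astype(int)
    E=np.array([F[b==i][rr[b==i].argmax()] for i in np.unique(b) if (b==i).sum()>5]);E=E[np.hypot(E[:,0]-p[0],E[:,1]-p[1])>.037];rep("flange edge",E);print("flange tilt",k[:2].round(3))
    L=T[:,:2]-T[:,:2].mean(0);v=np.linalg.svd(L)[2];print("bar deg",np.degrees(np.arctan2(v[0,1],v[0,0])).round(1))
go([.5155,-.071,.09],79)
E
python3 pot.py w9
```

```text
{'clock': 14.3, 'qpos': [0.5753, 0.5437, -0.7505, 1.9149, 0.4801, 0.8692, 0.9573], 'position': [0.5155, -0.0705, 0.1612], 'tool_rot': [0.3375, 1.57, 0.1463], 'force': [0.4233, 0.3011, -1.4817], 'moment': [0.0388, 0.0527, -0.0257], 'grip_width': 0.0271}
seal 1109 circ [ 0.5142 -0.071 ] 0.0401
lid top 0.1993 origin z 0.1398
flange edge 46 circ [ 0.5164 -0.0723] 0.0427
flange tilt [-0.003  0.001]
bar deg -11.1
now psi 79.0 pos [ 0.5157 -0.071   0.1615] | shift [ 0.1787 -0.0002 -0.0007] dist mm 71 turn [-0.      0.0002 -0.    ] deg 0.1
```

View pics/w9.png

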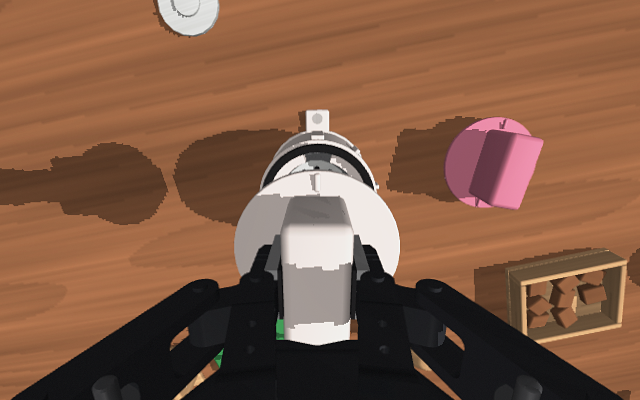

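The held lid is level, and the ear at (317,118) lies on the tool's plane of symmetry, so the turn matches the slot. Shifting 1.2 mm back in x and lowering to the lip.

>>> servo_tool(
  targets=[
    {"x": 0.06, "y": 0, "z": -0.003, "wx": 0, "wy": 0, "wz": 0},
    {"x": 0.12, "y": 0, "z": -0.003, "wx": 0, "wy": 0, "wz": 0},
    {"x": 0.15, "y": 0, "z": -0.003, "wx": 0, "wy": 0, "wz": 0},
    {"x": 0.165, "y": 0, "z": -0.003, "wx": 0, "wy": 0, "wz": 0},
    {"x": 0.175, "y": 0, "z": -0.003, "wx": 0, "wy": 0, "wz": 0},
    {"x": 0.18, "y": 0, "z": -0.003, "wx": 0, "wy": 0, "wz": 0},
    {"x": 0.185, "y": 0, "z": -0.003, "wx": 0, "wy": 0, "wz": 0},
    {"x": 0.185, "y": 0, "z": -0.003, "wx": 0, "wy": 0, "wz": 0},
  ],
)

```text
clock: 15.4
position: [0.5146, -0.0708, 0.0875]
tool_rot: [0.011, 1.569, -0.181]
force: [-1.2, -0.1, -1.4]
grip_width: 0.0267
```

```bash
python3 pot.py w10; python3 -c "
from h import *
go([.5145,-.0708,.080],79)"
```

```text
{'clock': 15.4, 'qpos': [0.5107, 0.6475, -0.6685, 1.9678, 0.5964, 0.7292, 0.8592], 'position': [0.5146, -0.0708, 0.0875], 'tool_rot': [0.0107, 1.5692, -0.1814], 'force': [-1.1843, -0.125, -1.354], 'moment': [0.0051, 0.0421, -0.0653], 'grip_width': 0.0267}
seal 662 circ [ 0.5157 -0.0718] 0.0432
lid top 0.1257 origin z 0.0662
flange edge 45 circ [ 0.5156 -0.0726] 0.0428
flange tilt [-0.002  0.001]
bar deg -11.4
now psi 79.0 pos [ 0.5147 -0.0708  0.0876] | shift [-0.0059 -0.0001  0.0021] dist mm 3 turn [-0.      0.0003 -0.    ] deg 0.1
now psi 79.0 pos [ 0.5147 -0.0708  0.0876] | shift [ 0.0191 -0.0001 -0.0005] dist mm 8 turn [-0.      0.0003 -0.    ] deg 0.1
```

Lugs entered the slots without contact. Pressing down on the seal.

>>> servo_tool(
  targets=[
    {"x": 0.005, "y": 0, "z": 0, "wx": 0, "wy": 0, "wz": 0},
    {"x": 0.01, "y": 0, "z": 0, "wx": 0, "wy": 0, "wz": 0},
    {"x": 0.015, "y": 0, "z": 0, "wx": 0, "wy": 0, "wz": 0},
    {"x": 0.019, "y": 0, "z": 0, "wx": 0, "wy": 0, "wz": 0},
    {"x": 0.019, "y": 0, "z": 0, "wx": 0, "wy": 0, "wz": 0},
    {"x": 0.019, "y": 0, "z": 0, "wx": 0, "wy": 0, "wz": 0},
  ],
)

```text
clock: 16.25
position: [0.5148, -0.0708, 0.0801]
tool_rot: [-0.024, 1.569, -0.216]
force: [-1.2, -1.0, 7.5]
grip_width: 0.027
```

```bash
python3 pot.py w11
```

```text
{'clock': 16.25, 'qpos': [0.5031, 0.6586, -0.6588, 1.9713, 0.609, 0.7152, 0.8487], 'position': [0.5148, -0.0708, 0.0801], 'tool_rot': [-0.024, 1.5688, -0.216], 'force': [-1.1965, -0.9597, 7.4968], 'moment': [-0.0575, 0.246, -0.0245], 'grip_width': 0.027}
seal 5851 circ [ 0.5137 -0.0722] 0.0347
lid top 0.1182 origin z 0.0587
flange edge 46 circ [ 0.5158 -0.0726] 0.0428
flange tilt [-0.003  0.   ]
bar deg -11.4
now psi 79.0 pos [ 0.5149 -0.0708  0.0801] | shift [-0.0246 -0.0002  0.0017] dist mm 10 turn [-0.      0.0003  0.    ] deg 0.1
```

Lid origin is 58.7 mm and seal force 7.5 N. Turning clockwise (+wx, as tool x points down), in two stages.

>>> servo_tool(
  targets=[
    {"x": 0, "y": 0, "z": 0, "wx": 0.01, "wy": 0, "wz": 0},
    {"x": 0, "y": 0, "z": 0, "wx": 0.02, "wy": 0, "wz": 0},
    {"x": 0, "y": 0, "z": 0, "wx": 0.03, "wy": 0, "wz": 0},
    {"x": 0, "y": 0, "z": 0, "wx": 0.04, "wy": 0, "wz": 0},
    {"x": 0, "y": 0, "z": 0, "wx": 0.05, "wy": 0, "wz": 0},
    {"x": 0, "y": 0, "z": 0, "wx": 0.056, "wy": 0, "wz": 0},
    {"x": 0, "y": 0, "z": 0, "wx": 0.056, "wy": 0, "wz": 0},
  ],
)

```text
clock: 17.23
position: [0.5152, -0.0704, 0.0804]
tool_rot: [0.465, 1.568, -0.079]
force: [-0.5, 1.5, 5.6]
grip_width: 0.0268
```

```bash
python3 pot.py w12;python3 -c "
from h import *
go([.5148,-.0708,.080],39)"
```

```text
{'clock': 17.225, 'qpos': [0.4418, 0.6361, -0.5718, 1.9741, 0.5362, 0.6814, 0.5594], 'position': [0.5152, -0.0704, 0.0804], 'tool_rot': [0.465, 1.568, -0.0792], 'force': [-0.5446, 1.5234, 5.6311], 'moment': [0.3741, 0.17, -0.1423], 'grip_width': 0.0268}
seal 6537 circ [ 0.5139 -0.0715] 0.0347
lid top 0.1185 origin z 0.059
flange edge 46 circ [ 0.5159 -0.0727] 0.0428
flange tilt [-0.002  0.001]
bar deg -31.3
now psi 58.8 pos [ 0.5152 -0.0704  0.0804] | shift [-0.024  -0.0008  0.0014] dist mm 10 turn [-0.056   0.0004 -0.0001] deg 20.2
now psi 58.8 pos [ 0.5152 -0.0704  0.0804] | shift [ 0.001  -0.0013 -0.0004] dist mm 1 turn [ 0.0551  0.0004 -0.0003] deg 19.8
```

The lid follows the tool: bar at -31.3°, 20° turned, height 59 mm. Second half of the turn.

>>> servo_tool(
  targets=[
    {"x": 0.001, "y": -0.001, "z": 0, "wx": 0.01, "wy": 0, "wz": 0},
    {"x": 0.001, "y": -0.001, "z": 0, "wx": 0.02, "wy": 0, "wz": 0},
    {"x": 0.001, "y": -0.001, "z": 0, "wx": 0.03, "wy": 0, "wz": 0},
    {"x": 0.001, "y": -0.001, "z": 0, "wx": 0.04, "wy": 0, "wz": 0},
    {"x": 0.001, "y": -0.001, "z": 0, "wx": 0.05, "wy": 0, "wz": 0},
    {"x": 0.001, "y": -0.001, "z": 0, "wx": 0.055, "wy": 0, "wz": 0},
    {"x": 0.001, "y": -0.001, "z": 0, "wx": 0.055, "wy": 0, "wz": 0},
    {"x": 0.001, "y": -0.001, "z": 0, "wx": 0.055, "wy": 0, "wz": 0},
  ],
)

```text
clock: 18.32
position: [0.5156, -0.0699, 0.0802]
tool_rot: [1.034, 1.567, 0.145]
force: [-0.2, 3.4, 8.0]
grip_width: 0.0269
```

```bash
python3 pot.py w13; python3 -c "
from h import *
im,d=bot.grab_frame('top')
for t in ('switch_board','roller','dome','spinner_coin','bumpy_disc','chip_tray','egg_cup'):
    for r in bot.trace('top',t)[:1]: print(t,round(r['confidence'],2),r['pixel'])
st()"
```

```text
{'clock': 18.325, 'qpos': [0.3792, 0.6182, -0.4845, 1.9774, 0.4611, 0.6506, 0.281], 'position': [0.5156, -0.0699, 0.0802], 'tool_rot': [1.0336, 1.5668, 0.1451], 'force': [-0.1807, 3.4087, 7.9649], 'moment': [0.763, 0.0899, 0.0306], 'grip_width': 0.0269}
seal 6266 circ [ 0.5145 -0.0709] 0.0346
lid top 0.1184 origin z 0.0589
flange edge 47 circ [ 0.5158 -0.0727] 0.0428
flange tilt [0.    0.004]
bar deg -50.9
now psi 39.1 pos [ 0.5156 -0.0699  0.0803] | shift [-0.0243 -0.0017  0.002 ] dist mm 10 turn [-0.1109  0.0005 -0.0004] deg 39.9
switch_board 0.8 [407.3, 133.3]
roller 0.66 [461.7, 126.9]
dome 0.96 [220.9, 142.4]
spinner_coin 0.77 [405.0, 277.7]
bumpy_disc 0.86 [283.4, 273.1]
chip_tray 0.69 [280.5, 142.4]
egg_cup 0.75 [340.6, 135.7]
{'clock': 18.825, 'qpos': [0.3793, 0.6181, -0.4846, 1.9774, 0.461, 0.6507, 0.281], 'position': [0.5156, -0.07, 0.0803], 'tool_rot': [1.0404, 1.5668, 0.1518], 'force': [-0.0094, 4.8647, 7.8362], 'moment': [0.805, 0.0801, 0.017], 'grip_width': 0.0274}
```

View pics/w13.png

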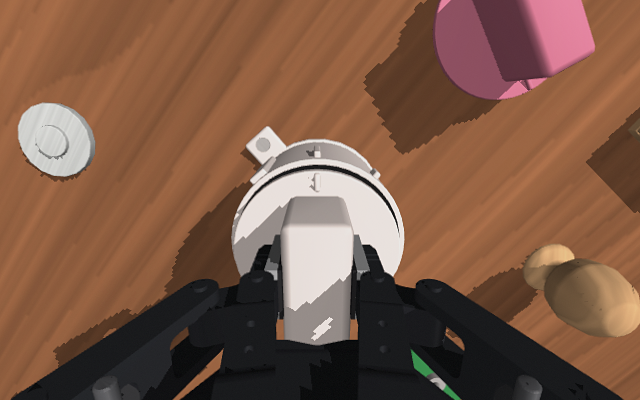

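The lid's arrow at (316,182) points at the tall half-way rib at (315,152), and the lid is level and gripped. The bystanders match the first picture, so I hand the job in.

```bash
python3 -c "
from h import *
print(bot.job_done());st()"
```

```text
the job is handed in; nothing more can be done
None
the job is handed in; nothing more can be done
```

The scent pot is closed up as you asked, and I handed the job in at about 19 s of the 64 s. The arm is still gripping the lid, half-turned and not locked.

- **Plate:** it sits level on the ledge. I pressed it down with about 10 N; the stem top then measured 103 mm and the disc top 52 mm above the shelf. I saw it level in the pot after letting go, but could not see it again once the lid was on.
- **Lid:** I used the white one and left the pink and yellow look-alikes alone. The lugs went through the slots without contact, and the lid is turned about 40° clockwise. Its arrow lines up with the tall half-way rib.
- **Seal:** the lid's underside is 58.9 mm above the shelf, so the seal is pressed down about 5.5 mm. It pushes back with about 8 N.
- **Other things on the shelf:** by eye, the final top-camera positions match the first picture for all seven. I did not compute the displacements.
- **Small disagreements:** the camera put the lid's centre about 1 to 2 mm from the pot's, within the 4 mm limit. A side force of 3 to 5 N remained on the tool at the end.

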